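Shut the dust extractor's suction ring and open its filter cover

ROBOT

A 6-joint arm with a two-finger parallel gripper is mounted at the origin on the work surface. World frame = base frame: x ahead of the robot, y to its left, z up, the work surface at z = 0. Lengths are in m, angles in degrees, forces in N, time in s.
With the tool pointing down it reaches from about 0.35 to 0.925 m from the base axis. Payload 6.4 kg.
Tool frame: the origin (TCP) lies at the very end of the fingers, on their centre line; the grasp point (between the pads) lies 19 mm behind it (ctrl.grasp_offset is the distance from the TCP to the grasp point, in m); z points along the fingers, y is the line along which they close (so a half turn about z gives the same grasp; the last joint's range is limited). The gripper opens to 85 mm and grips with 20 to 120 N. Pads are 22 mm wide; open, the fingers measure 114 mm over their backs; the gripper's body (76 mm by 85 mm) begins 54 mm behind the grasp point. The pads swing forward as they close: fully open they stand 13 mm farther back than shut.
Start: joints at [60.785, 14.043, 89.255, -0, 76.702, -9.975], TCP at [0.214, 0.614, 0.231] pointing down, gripper open.
Joint ranges: [-179.41, 179.41], [-58.25, 129.5], [7.25, 145.43], [-54.29, 234.29], [11.92, 165.04], [-157.13, 157.13]. Speed limits (degrees/s): [147.25, 147.25, 180, 180, 180, 180].

INTERFACE

Orientations are given as a 3x3 rotation matrix whose columns are the frame's x, y, z axes.
In Python, from bench import ctrl, imaging, sign_off gives the robot as it stands.
- The arm moves only by the tool arm_command, never from a script. Its argument "moves" is a list that holds one entry, the list of rows, each a list of 4 numbers: the shift along the tool's x, y, z in cm, then the turn about the tool's z in degrees. In form: [[[x, y, z, roll], ...]]. A call has 1 to 8 rows; each row is the pose to reach, as a shift and turn from the pose commanded when the call began, along the tool's axes at that moment; what a row does not reach only later rows make up. A row lasts 1/8 s, in which the tool goes at most 62.5 mm and 10.7 degrees, less where a joint would pass 70% of its speed; a pose out of reach is approached as far as the arm can. A call with a gripper value outside its range is refused whole. "jaw" is the finger opening in cm, from 0 to 8.54, set as the call begins (left out, the last holds). The fingers move at their own pace and stop on an object; "force" is the grip in N (left out, the last holds). Time passes only in rows, so rows that repeat a pose let the fingers close. It gives the time, the measured TCP pose, the force, the opening and the grip force at its end, in the units of the state.
- ctrl.read_state(): the state, without advancing time (a new reading comes with each control period).
- imaging.read_camera(name): name is "scene" or "top" or "wrist"; returns a dict with "color" (384x512x3 uint8, red, green, blue), "depth" (384x512 float32, m along the optical axis (not along the pixel's ray), 0 where there is no reading), "camera_matrix" (3x3 intrinsics, pixels), "k1" (the pictures are not rectified: a ray, as slopes to the right and down, at radius r is drawn at 1 + k1 r^2 times it, then the intrinsics apply), "extrinsics" (4x4, takes a point from camera to world coordinates). Camera axes: x right, y down, z forward; pixel columns grow to the right and rows downward; lengths in m; the calibration is good to about 2 mm. A picture is of the moment at which its call begins.
- sign_off(): hands the job in; it is judged then, once.
The state is a dict: "time": time; "qpos": joint angles; "joint_velocities": joint speeds; "joint_efforts": joint torques, N m; "ee_pos": TCP position; "orientation": TCP orientation; "contact_force": force on the tool from outside, world axes, zero at the start; "wrist_torque": the same for the moment, N m; "width": opening from 0.0 (shut) to 1.0 (fully open); "grip_force": force on a finger pad.
Only numpy, scipy, OpenCV 4.12 (cv2) and the standard library are available. Lean on these libraries where they do the work, as an engineer would, in place of code of your own. Each camera call takes 0.05 s, during which the arm holds its last target. There are 200 camera calls.

TASK

Get the grinder's dust extractor ready for a filter change. First turn the grey collar ring on its inlet barrel, click by click, until its yellow pointer rests in the click at the red stud, and let go; then press the orange release tab in so that the green filter cover springs free, and swing the cover up by its handle until it stands upright on its hinge or leans back, and leave it so. Leave the club head, tape roll and bottle where they are.

Things in the scene. Friction and masses are not known exactly. Their poses are not given: they have to be found in the camera images.
- housing_base (a point): dust extractor: grey steel box fixed to the bench, 180 (x) x 320 (y) mm, its top 100 mm above the bench. This point is the centre of its underside; local x is horizontal and points away from its front (the side with the orange tab), local y to the left, z up. The inlet barrel with the ring stands on its left half, the cover lies in its right half.
- ring_center (a point): middle of the collar ring's grip, on the ring's upright axis, 133.5 mm above the bench. The grip is a fluted grey cylinder 60 mm across, from 113 to 155 mm above the bench; under it is a skirt 84 mm across (top at 113 mm). The fixed aluminium barrel (44 mm across) passes through the ring and ends 166 mm above the bench. Grip across the 60 mm from above at any yaw, fingertips staying above the skirt.
- ring_pointer (a point): the point on the dial that the ring's yellow pointer points at: 52 mm from the ring's axis, turning with the ring, 113 mm above the bench. The pointer is a yellow line on skirt, side and top of the ring.
- ring (a joint): angle of the collar ring, rad, positive anticlockwise seen from above; 0 when the pointer points to the extractor's front (local -x). Clicks every 0.524 rad (30 degrees) at -1.571 ... 0 ... 1.571, each with a white tick on the black dial; end stops at -1.66 and 1.66. It takes about 0.14 N m to turn over a click, and the ring snaps into the nearest click when let go. It starts in a random click within 0.55 of 0.
- red_stud: red stud, 12 mm across, on the dial (124 mm across, black): its centre is 52 mm from the ring's axis and 107 mm above the bench, its top at 110 mm. It is at the click +1.047 or -1.047 of the ring (60 degrees either side of the front); the blue stud is at the other. This is the shut position.
- blue_stud: blue stud, same size, at the other of the two places (not wanted).
- tab_face (a point): middle of the outer face of the orange release tab, 50 mm wide (y) and 26 mm high (67 to 93 mm above the bench), standing 15 mm out of the extractor's front face. It is pressed inward along the extractor's local +x.
- tab (a joint): travel of the tab, m: 0 out, 0.007 fully in; a spring pushes it out (3 N at first, 6 N fully in). The cover is let go at about 0.005.
- cover (a joint): angle of the green filter cover, rad: 0 shut and latched flush in its frame, 1.57 upright, 1.75 end stop. When the tab releases it, a spring pops it up to about 0.18. Beyond that the stiff hinge (0.17 N m) holds it at whatever angle it is left.
- cover_hinge (a point): middle of the cover's hinge line, along the far (local +x) edge of the cover, 96 mm above the bench; the line runs along the extractor's local y. The cover is 118 x 118 mm, 8 mm thick, hinge line in its middle plane.
- cover_handle (a point): middle of the cover's steel handle bar: 10 mm thick round bar along local y, 64 mm free length between its two posts; 95 mm from the hinge line along the cover and 44 mm above the cover's middle plane (40 mm above its upper face), so 140 mm above the bench when shut. It moves with the cover, and can be pinched across (along local x) from above and turns between the fingers as the cover swings.
- iron_head_mid (a point): bystander: steel golf iron head, 85 mm long, 80 mm tall, standing beside the extractor (centre, 30 mm up).
- tape_roll_mid (a point): bystander: yellow tape roll, 96 mm across, 25 mm high, lying on the bench (centre).
- solvent_mid (a point): bystander: white bottle with a red cap, 60 mm across, 150 mm tall (centre, half-way up).

How it is judged:
By the outcome, as a careful person would: the job done as asked, in the order asked, and still so for the second after the job is handed in, with the robot touching nothing.
It also fails if it takes over 69 s, if anything falls off the work surface, if the arm or the gripper's body presses on something with over 40 N, if the wrist force passes 120 N, or if a joint passes its speed limit or range.

## Working session

There is one attempt and no reset: what is moved stays moved. The work goes in short steps, Python scripts to look and compute and a tool call to move; the robot and the scene stay as the last step left them, time stands still between calls to the robot, and variables do not carry over. Pictures are saved under pics/ and viewed, at most 10 in all, crops included, and the job is handed in when it is done.

Besides the shell and the picture viewer there is one more tool, called after "Call:" by a JSON object that holds its "op" and its "data", one argument or row to a line. arm_command: Moves the arm, as the interface text tells. Its arguments: {"type":"object","properties":{"moves":{"type":"array","items":{"type":"array","items":{"type":"array","items":{"type":"number"}}}},"jaw":{"type":"number"},"force":{"type":"number"}},"required":["moves"]}

```bash
mkdir -p pics; ls; cat > h.py <<'E'
import numpy as np, cv2
from bench import ctrl, imaging
def cam(n, save=None):
    d=imaging.read_camera(n)
    if save: cv2.imwrite(f'pics/{save}.png', cv2.cvtColor(d['color'],cv2.COLOR_RGB2BGR))
    np.savez(f'{save or n}.npz', **d); return d
def ray(d,u,v):
    K=np.array(d['camera_matrix']); k=float(d['k1'])
    p=cv2.undistortPoints(np.array([[[u,v]]],float),K,np.array([k,0,0,0.]))[0,0]
    return np.array([p[0],p[1],1.])
def onplane(d,u,v,z):
    E=np.array(d['extrinsics']); r=E[:3,:3]@ray(d,u,v); o=E[:3,3]
    return o+r*(z-o[2])/r[2]
def bydepth(d,u,v):
    E=np.array(d['extrinsics']); return E[:3,:3]@(ray(d,u,v)*d['depth'][int(round(v)),int(round(u))])+E[:3,3]
E
python3 - <<'E'
from h import *
a=cam('top','top1');b=cam('scene','scene1')
im=np.hstack([cv2.imread('pics/top1.png'),cv2.imread('pics/scene1.png')])
for d in(a,b):print(np.round(d['extrinsics'],3).tolist(), np.round(d['camera_matrix'],1).tolist(), d['k1'])
cv2.imwrite('pics/t1.png',cv2.resize(cv2.imread('pics/top1.png'),(800,600)))
E
```

```text
pics
[[0.013, -0.989, 0.147, 0.511], [-1.0, -0.014, -0.006, 0.068], [0.008, -0.147, -0.989, 0.968], [0.0, 0.0, 0.0, 1.0]] [[404.8, 0.0, 250.5], [0.0, 404.8, 192.3], [0.0, 0.0, 1.0]] 0.008076464032802886
[[-0.572, 0.613, -0.545, 1.143], [0.82, 0.439, -0.368, 0.403], [0.014, -0.657, -0.753, 0.821], [0.0, 0.0, 0.0, 1.0]] [[414.4, 0.0, 254.8], [0.0, 414.4, 186.3], [0.0, 0.0, 1.0]] 0.04734241752006807
```

View pics/t1.png

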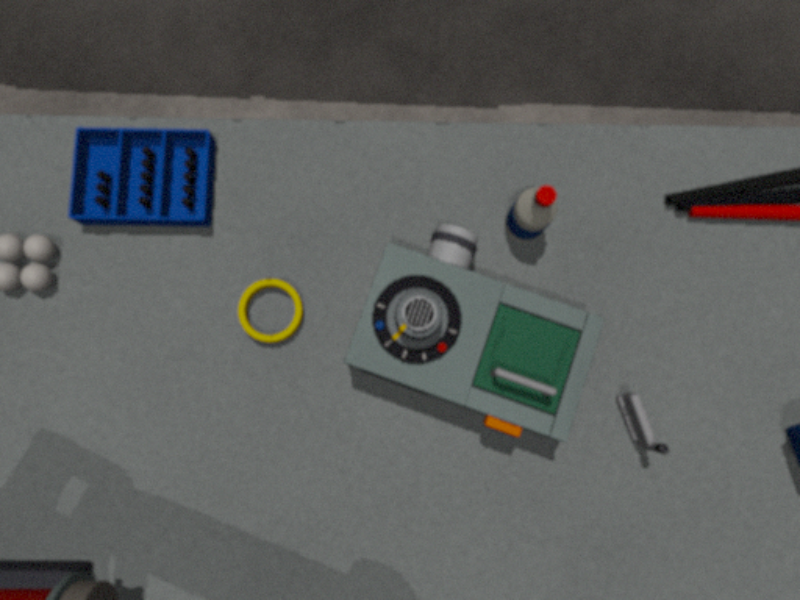

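View pics/scene1.png

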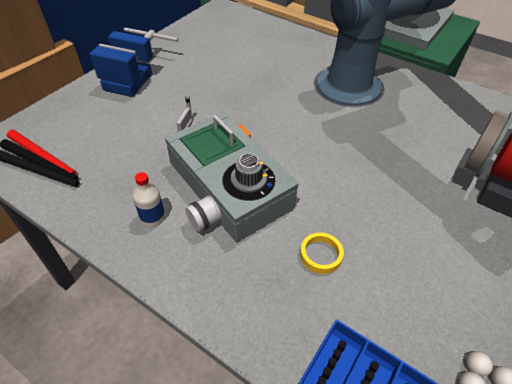

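The top view (800x600) shows the ring at about (418,315), red stud (442,347), blue stud (379,325), tab (503,425), handle (525,380) and bottle (530,212). I'll enlarge the extractor.

```bash
python3 - <<'E'
from h import *
im=cv2.imread('pics/top1.png')[145:295,210:400]
cv2.imwrite('pics/c1.png',cv2.resize(im,(760,600),interpolation=cv2.INTER_CUBIC))
E
```

```text
(no output)
```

View pics/c1.png

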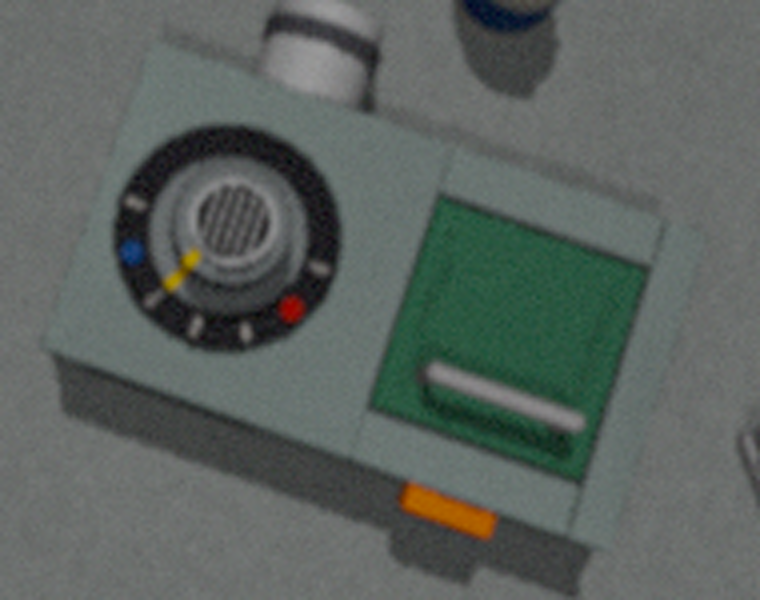

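Crop (4x, offset 210,145): pointer at (177,273) by the tick next to the blue stud (132,252), red stud at (292,309), so the ring is at −0.524 and must go to +1.047 (+90°). Now I compute the poses.

```bash
cat >> h.py <<'E'
def P(d,cu,cv,z): return onplane(d,cu/4+210,cv/4+145,z)
E
python3 - <<'E'
from h import *
d=dict(np.load('top1.npz'))
f=lambda n,u,v,z: print(n,np.round(P(d,u,v,z),4))
TL,BL,BR=[P(d,*p,.1) for p in((155,40),(47,350),(605,548))]
print(TL,BL,BR,'len',np.linalg.norm(TL-BL),np.linalg.norm(BR-BL))
y=BL-BR; x=TL-BL
print('yaw y',np.degrees(np.arctan2(-y[0],y[1])),'yaw x',np.degrees(np.arctan2(x[1],x[0])))
f('red',292,309,.11); f('blue',132,252,.11); f('barrel',234,218,.166)
f('t-1.57',135,203,.107);f('t1.57',320,268,.107);f('t0',197,327,.107)
f('h1',433,372,.142);f('h2',580,422,.142)
f('tabL',403,487,.093);f('tabR',497,520,.093);f('tabL out',400,505,.093);f('tabR out',490,537,.093)
f('hingeL',442,196,.1);f('hingeR',648,268,.1);f('coverBL',373,408,.1);f('coverBR',580,480,.1)
f('ptr',177,273,.113)
# depth blob of orange/handle
print(np.round(bydepth(d,(505)/4+210,397/4+145),4), np.round(bydepth(d,234/4+210,218/4+145),4))
E
```

```text
[0.72271969 0.0670019  0.1       ] [0.55239453 0.12232755 0.1       ] [ 0.45278718 -0.17294241  0.1       ] len 0.17908542064522118 0.3116183163870917
yaw y -18.641477966974332 yaw x -17.99502424416549
red [ 0.5753 -0.0075  0.11  ]
blue [0.6045 0.0777 0.11  ]
barrel [0.6162 0.0264 0.166 ]
t-1.57 [0.6312 0.0765 0.107 ]
t1.57 [ 0.5976 -0.0227  0.107 ]
t0 [0.5653 0.0426 0.107 ]
h1 [ 0.5419 -0.0764  0.142 ]
h2 [ 0.5178 -0.1504  0.142 ]
tabL [ 0.4827 -0.0682  0.093 ]
tabR [ 0.4661 -0.1179  0.093 ]
tabL out [ 0.4732 -0.0665  0.093 ]
tabR out [ 0.4572 -0.1141  0.093 ]
hingeL [ 0.6384 -0.0897  0.1   ]
hingeR [ 0.6007 -0.2002  0.1   ]
coverBL [ 0.524  -0.0515  0.1   ]
coverBR [ 0.4878 -0.1607  0.1   ]
ptr [0.5933 0.0537 0.113 ]
[ 0.5297 -0.112   0.1452] [0.6157 0.0266 0.1694]
```

```bash
cat >> h.py <<'E'
def plan(target, yaw_y):
    """shift in tool axes (cm) and roll (deg) to bring TCP to target, tool y along world yaw_y (deg, mod 180)"""
    s=ctrl.read_state(); R=np.array(s['orientation']); p=np.array(s['ee_pos'])
    d=R.T@(np.array(target)-p)*100
    cur=np.degrees(np.arctan2(R[1,1],R[0,1])); t=-((yaw_y-cur+90)%180-90)
    print('t',round(s['time'],2),'pos',p.round(4),'yaw_y',round(cur,1),'q',np.round(s['qpos'],1),'tilt z',R[:,2].round(3),'shift',d.round(2),'roll',round(t,1),'(or ±180)')
E
python3 - <<'E'
from h import *
plan([.615,.0267,.22],-18.3)
plan([.615,.0267,.12],-18.3)
print(np.array(ctrl.read_state()['orientation']).round(3))
E
```

```text
t 0.1 pos [0.2139 0.6133 0.2303] yaw_y 70.8 q [ 60.8  14.1  89.3   0.   76.7 -10. ] tilt z [-0.001 -0.002 -1.   ] shift [-57.2  -42.16   1.08] roll 89.1 (or ±180)
t 0.1 pos [0.2139 0.6133 0.2303] yaw_y 70.8 q [ 60.8  14.1  89.3   0.   76.7 -10. ] tilt z [-0.001 -0.002 -1.   ] shift [-57.2  -42.14  11.08] roll 89.1 (or ±180)
[[-0.944  0.33  -0.001]
 [ 0.33   0.944 -0.002]
 [ 0.    -0.002 -1.   ]]
```

Call:
{"op": "arm_command", "data": {
  "moves": [
    [[-7,-5,0,10],[-14,-10.5,0,20],[-21,-15.5,0,30],[-28,-21,0,40],[-35,-26,0,50],[-42,-31,0,60],[-48,-35.5,0,70],[-52,-38.5,0,80]]
  ],
  "jaw": 8.5
}}

```text
time: 1.1
ee_pos: [0.4961, 0.1985, 0.2311]
orientation: [[0.166, 0.986, -0.0], [0.986, -0.166, 0.0], [0.0, -0.0, -1.0]]
contact_force: [0.0, 0.2, -0.3]
width: 0.996
grip_force: 0.0
```

```bash
python3 - <<'E'
from h import *
plan([.615,.0267,.22],-45)
E
```

```text
t 1.1 pos [0.4961 0.1985 0.2311] yaw_y -9.6 q [  9.6  -1.5 106.2   0.   75.4  19.2] tilt z [-0.  0. -1.] shift [-14.96  14.59   1.1 ] roll 35.4 (or ±180)
```

Call:
{"op": "arm_command", "data": {
  "moves": [
    [[0,0,0,0],[0,0,0,0]]
  ]
}}

```text
time: 1.35
ee_pos: [0.4951, 0.2004, 0.2308]
orientation: [[0.16, 0.987, -0.001], [0.987, -0.16, 0.0], [-0.0, -0.001, -1.0]]
contact_force: [0.0, -0.7, -0.1]
width: 0.999
grip_force: 0.0
```

```bash
python3 - <<'E'
from h import *
plan([.615,.0267,.22],-45)
E
```

```text
t 1.35 pos [0.4951 0.2004 0.2308] yaw_y -9.2 q [  9.9  -1.5 106.2   0.   75.4  19.1] tilt z [-0.001  0.    -1.   ] shift [-15.22  14.63   1.07] roll 35.8 (or ±180)
```

Call:
{"op": "arm_command", "data": {
  "moves": [
    [[-4,4,0.2,9],[-8,8,0.5,18],[-12,11.5,0.8,27],[-15.2,14.6,1,36],[-15.2,14.6,1,36],[-15.2,14.6,1,36]]
  ]
}}

```text
time: 2.1
ee_pos: [0.6145, 0.0287, 0.2209]
orientation: [[0.708, 0.706, -0.001], [0.706, -0.708, 0.001], [-0.0, -0.001, -1.0]]
contact_force: [0.5, -0.3, 0.3]
width: 0.994
grip_force: 0.0
```

```bash
python3 - <<'E'
from h import *
plan([.615,.0267,.12],-45)
w=cam('wrist','w1'); print(np.round(w['extrinsics'],3).tolist())
cv2.imwrite('pics/w1b.png',cv2.resize(cv2.imread('pics/w1.png'),(800,600)))
E
```

```text
t 2.1 pos [0.6145 0.0287 0.2209] yaw_y -45.1 q [-7.9 10.  95.1  0.  75.  37.2] tilt z [-0.001  0.001 -1.   ] shift [-0.1   0.18 10.09] roll -0.1 (or ±180)
[[0.707, -0.675, -0.212, 0.669], [-0.707, -0.675, -0.209, 0.082], [-0.002, 0.298, -0.955, 0.363], [0.0, 0.0, 0.0, 1.0]]
```

View pics/w1b.png

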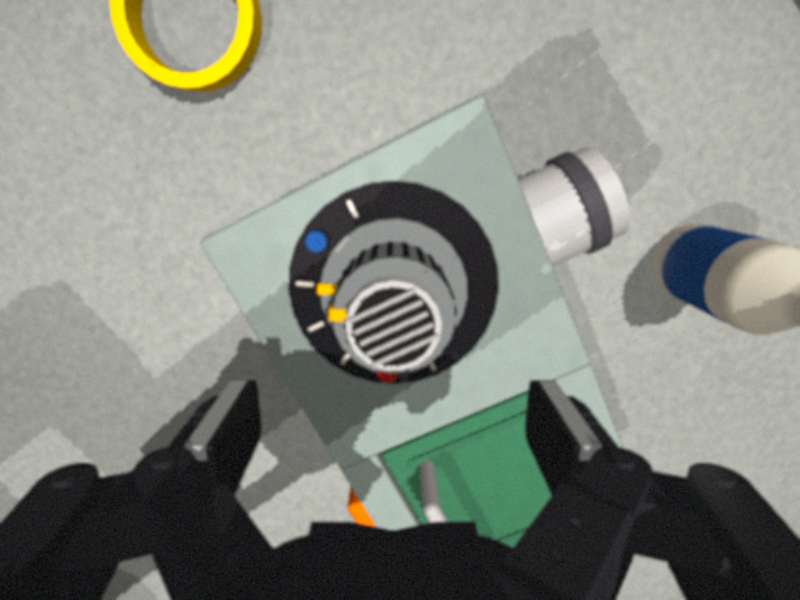

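The wrist view shows the barrel top at (393,323), pointer at the tick after blue, red stud at (387,378) beneath the barrel. I check the axis once, then descend.

```bash
python3 - <<'E'
from h import *
d=dict(np.load('w1.npz')); k=.64
print(onplane(d,393*k,323*k,.166), onplane(d,316*k,242*k,.11), onplane(d,394*k,282*k,.107))
E
```

```text
[0.61670446 0.03032459 0.166     ] [0.60554104 0.079585   0.11      ] [0.61929251 0.03219323 0.107     ]
```

Call:
{"op": "arm_command", "data": {
  "moves": [
    [[0.1,0.1,3,0],[0.1,0.1,6,0],[0.1,0.1,8.5,0],[0.1,0.1,10,0],[0.1,0.1,10,0],[0.1,0.1,10,0]]
  ]
}}

```text
time: 2.9
ee_pos: [0.6173, 0.0272, 0.1226]
orientation: [[0.71, 0.705, 0.002], [0.705, -0.71, -0.0], [0.001, 0.002, -1.0]]
contact_force: [-0.2, 0.0, 0.5]
width: 0.994
grip_force: 0.0
```

Call:
{"op": "arm_command", "data": {
  "moves": [
    [[0,0,0,0],[0,0,0,0],[0,0,0,0],[0,0,0,0],[0,0,0,0],[0,0,0,0]]
  ],
  "jaw": 5.4,
  "force": 35
}}

```text
time: 3.65
ee_pos: [0.6153, 0.029, 0.1229]
orientation: [[0.71, 0.704, -0.004], [0.704, -0.71, 0.004], [-0.0, -0.005, -1.0]]
contact_force: [-10.1, 7.5, 11.5]
width: 0.695
grip_force: 37.2
```

Call:
{"op": "arm_command", "data": {
  "moves": [
    [[0,-0.1,-0.1,-5],[0,-0.15,-0.1,-13],[0,-0.15,-0.1,-21],[0,-0.15,-0.1,-29],[0,-0.15,-0.1,-37],[0,-0.15,-0.1,-45],[0,-0.15,-0.1,-45],[0,-0.15,-0.1,-45]]
  ]
}}

```text
time: 4.65
ee_pos: [0.6152, 0.0289, 0.123]
orientation: [[0.007, 1.0, -0.001], [1.0, -0.007, 0.002], [0.002, -0.001, -1.0]]
contact_force: [-3.2, 4.0, 4.0]
width: 0.692
grip_force: 38.1
```

Call:
{"op": "arm_command", "data": {
  "moves": [
    [[0,0,0,-5],[0,0,0,-13],[0,0,0,-21],[0,0,0,-29],[0,0,0,-37],[0,0,0,-45],[0,0,0,-46],[0,0,0,-46]]
  ]
}}

```text
time: 5.65
ee_pos: [0.6153, 0.0289, 0.123]
orientation: [[-0.715, 0.7, -0.001], [0.7, 0.715, 0.002], [0.002, 0.001, -1.0]]
contact_force: [-2.8, 4.8, 3.6]
width: 0.689
grip_force: 38.2
```

```bash
python3 - <<'E'
from h import *
plan([.615,.0267,.22],45)
d=cam('scene','s2')
im=cv2.imread('pics/s2.png')[110:240,160:310]
cv2.imwrite('pics/s2b.png',cv2.resize(im,(690,598),interpolation=cv2.INTER_CUBIC))
E
```

```text
t 5.65 pos [0.6153 0.0289 0.123 ] yaw_y 45.6 q [ -7.9  16.3  98.6   0.1  65.2 -53.5] tilt z [-0.001  0.002 -1.   ] shift [-0.12 -0.17 -9.7 ] roll 0.6 (or ±180)
```

View pics/s2b.png

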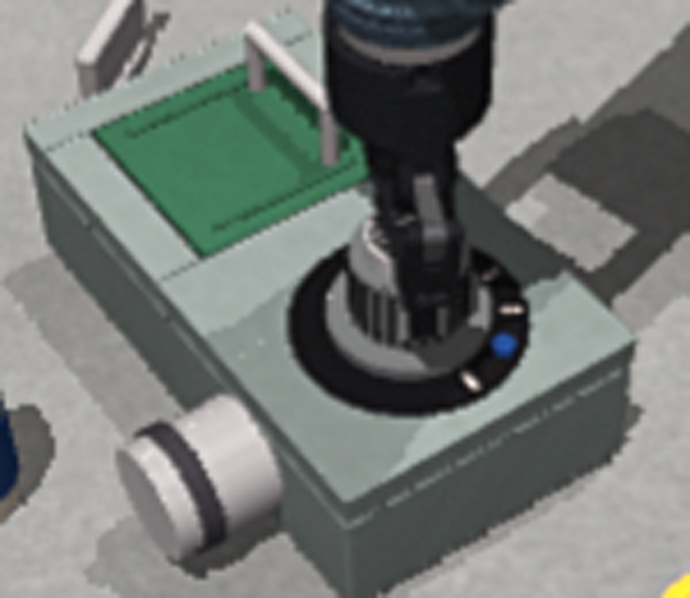

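The ring has turned, with the blue stud and its neighbouring tick bare at (505,345). Next I release, rise and check the pointer from above.

Call:
{"op": "arm_command", "data": {
  "moves": [
    [[0,0,0,0],[0,0,0,0],[0,0,0,0],[0,0,-2,0],[0,0,-5,0],[0,0,-9,-8],[0,0,-12,-16],[0,0,-12,-26]]
  ],
  "jaw": 8.5
}}

```text
time: 6.7
ee_pos: [0.6177, 0.0276, 0.2481]
orientation: [[-0.951, 0.308, 0.009], [0.308, 0.951, -0.001], [-0.009, 0.001, -1.0]]
contact_force: [-0.1, -0.2, -0.1]
width: 0.998
grip_force: 0.0
```

```bash
python3 - <<'E'
from h import *
plan([.4232,-.0771,.24],71.7)
E
```

```text
t 6.7 pos [0.6177 0.0276 0.2481] yaw_y 72.1 q [ -7.9   8.8  93.5  -0.   77.2 -80. ] tilt z [ 0.009 -0.001 -1.   ] shift [ 15.29 -15.95   0.66] roll 0.4 (or ±180)
```

Call:
{"op": "arm_command", "data": {
  "moves": [
    [[4,-4,0,0],[8,-8,0,0],[12,-12,0,0],[15.3,-16,0.5,0],[15.3,-16,0.5,0],[15.3,-16,0.5,0],[15.3,-16,0.5,0]]
  ],
  "jaw": 0
}}

```text
time: 7.58
ee_pos: [0.4211, -0.0759, 0.2382]
orientation: [[-0.95, 0.312, 0.001], [0.312, 0.95, -0.0], [-0.001, -0.0, -1.0]]
contact_force: [-0.0, -0.4, -0.3]
width: 0.001
grip_force: 0.0
```

```bash
python3 - <<'E'
from h import *
plan([.4232,-.0771,.075],71.7)
d=cam('top','t3'); im=cv2.imread('pics/t3.png')[145:295,210:400]
cv2.imwrite('pics/t3b.png',cv2.resize(im,(760,600),interpolation=cv2.INTER_CUBIC))
E
```

```text
t 7.58 pos [ 0.4211 -0.0759  0.2382] yaw_y 71.8 q [-25.5 -18.2 119.9   0.   78.3 -97.3] tilt z [ 0.001 -0.    -1.   ] shift [-0.22 -0.05 16.32] roll 0.1 (or ±180)
```

View pics/t3b.png

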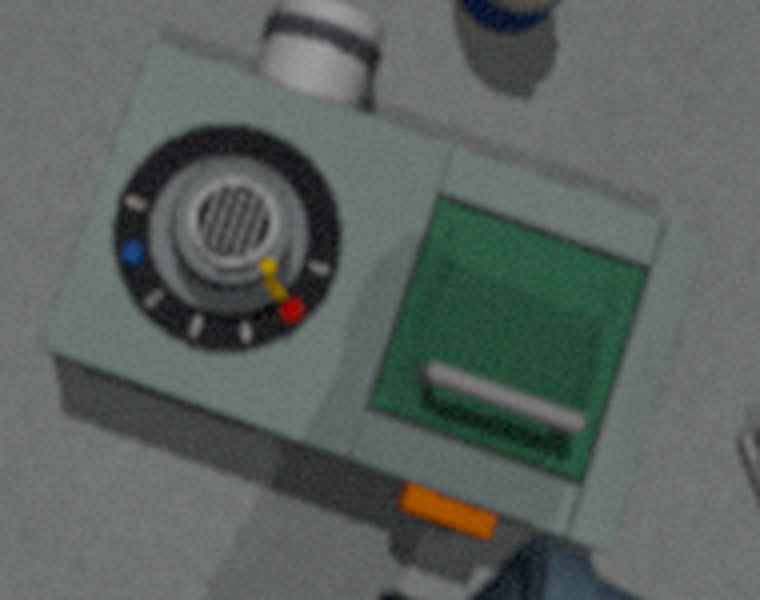

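The pointer (280,290) now meets the red stud at (292,309). Now I descend in front of the tab, at (448,510).

Call:
{"op": "arm_command", "data": {
  "moves": [
    [[0,0,4,0],[0,0,8,0],[0,0,12,0],[0,0,15,0],[0,0,16.2,0],[0,0,16.2,0],[0,0,16.2,0]]
  ]
}}

```text
time: 8.5
ee_pos: [0.4213, -0.0765, 0.0766]
orientation: [[-0.95, 0.313, 0.002], [0.313, 0.95, -0.001], [-0.003, -0.0, -1.0]]
contact_force: [-0.4, -0.6, -0.2]
width: 0.001
grip_force: 0.0
```

Call:
{"op": "arm_command", "data": {
  "moves": [
    [[-1,0,0,0],[-2,0,0,0],[-2.6,0,0,0],[-3,0,0,0],[-3.4,0,0,0],[-3.6,0,0,0],[-3.8,0,0,0],[-3.8,0,0,0]]
  ]
}}

```text
time: 9.5
ee_pos: [0.4557, -0.0878, 0.075]
orientation: [[-0.95, 0.313, -0.001], [0.313, 0.95, 0.0], [0.002, -0.0, -1.0]]
contact_force: [-4.0, 1.2, 2.0]
width: 0.002
grip_force: 2.2
```

```bash
python3 - <<'E'
from h import *
plan([.466,-.0912,.08],71.7)
s=ctrl.read_state(); print(s['contact_force'])
E
```

```text
t 9.5 pos [ 0.4557 -0.0878  0.075 ] yaw_y 71.8 q [-24.9   1.2 121.7  -0.   57.3 -96.7] tilt z [-0.001  0.    -1.   ] shift [-1.09  0.   -0.5 ] roll 0.1 (or ±180)
[-3.98667937  1.21564385  1.9578497 ]
```

Call:
{"op": "arm_command", "data": {
  "moves": [
    [[-0.2,0,0,0],[-0.4,0,0,0],[-0.5,0,0,0],[-0.5,0,0,0],[-0.5,0,0,0]]
  ]
}}

```text
time: 10.12
ee_pos: [0.4595, -0.0891, 0.075]
orientation: [[-0.95, 0.313, -0.004], [0.313, 0.95, 0.001], [0.004, -0.0, -1.0]]
contact_force: [-10.2, 1.4, 6.8]
width: -0.001
grip_force: 4.9
```

```bash
python3 - <<'E'
from h import *
a=dict(np.load('t3.npz')); d=cam('top','t4')
for u,v in((505,397),(480,430),(520,300)):
    print(bydepth(a,u/4+210,v/4+145).round(4),bydepth(d,u/4+210,v/4+145).round(4))
print(ctrl.read_state()['ee_pos'])
E
```

```text
[ 0.5297 -0.112   0.1454] [ 0.5303 -0.118   0.1177]
[ 0.5132 -0.1078  0.1023] [ 0.5127 -0.0563  0.3565]
[ 0.5825 -0.131   0.0997] [ 0.5818 -0.129   0.1084]
[ 0.45945681 -0.08914721  0.07495599]
```

The cover has popped up: its mid-height went from 99.7 to 108.4 mm. Backing off, rising and rolling 90° for the handle.

Call:
{"op": "arm_command", "data": {
  "moves": [
    [[1.5,0,0,0],[3.5,0,0,0],[4,0,-4,0],[4,0,-8,10],[4,0,-12,20],[4,0,-16,30],[4,0,-17,40],[4,0,-17,50]]
  ],
  "jaw": 7
}}

```text
time: 11.18
ee_pos: [0.4242, -0.0776, 0.2473]
orientation: [[-0.365, 0.931, 0.006], [0.931, 0.365, -0.003], [-0.005, 0.005, -1.0]]
contact_force: [-1.3, -0.2, -1.6]
width: 0.82
grip_force: 0.0
```

Call:
{"op": "arm_command", "data": {
  "moves": [
    [[0,0,0,10],[0,0,0,20],[0,0,0,30],[0,0,0,40],[0,0,0,40],[0,0,0,40]]
  ]
}}

```text
time: 11.92
ee_pos: [0.4232, -0.0771, 0.2455]
orientation: [[0.311, 0.951, 0.001], [0.951, -0.311, -0.001], [-0.0, 0.001, -1.0]]
contact_force: [-0.0, -0.3, 0.6]
width: 0.819
grip_force: 0.0
```

```bash
python3 - <<'E'
from h import *
plan([.5388,-.1164,.137],-18.3)
a=cam('scene','s5');d=cam('wrist','w5')
c=cv2.resize(cv2.imread('pics/s5.png')[100:250,150:310],(400,375),interpolation=cv2.INTER_CUBIC)
w=cv2.resize(cv2.imread('pics/w5.png'),(400,300))
o=np.zeros((375,800,3),np.uint8); o[:,:400]=c;o[:300,400:]=w
cv2.imwrite('pics/m5.png',o)
E
```

```text
t 11.93 pos [ 0.4232 -0.0771  0.2455] yaw_y -18.1 q [-25.5 -18.2 119.1   0.   79.   -7.4] tilt z [ 0.001 -0.001 -1.   ] shift [-0.14 12.2  10.87] roll 0.2 (or ±180)
```

View pics/m5.png

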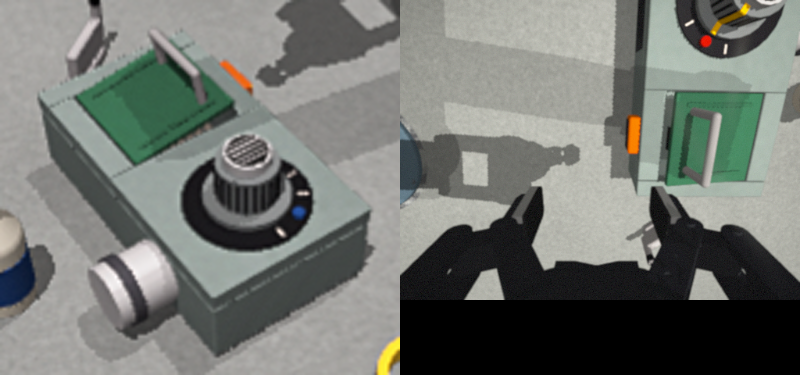

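The cover is ajar; in the wrist panel the bar runs from (316,115) to (308,183), with the pointer still at the red stud. Checking the bar position.

```bash
python3 - <<'E'
from h import *
d=dict(np.load('w5.npz'))
a,b=[onplane(d,u*1.28,v*1.28,.158) for u,v in((316,115),(308,183))]
print(a,b,(a+b)/2, [bydepth(d,312*1.28,149*1.28)])
plan([*((a+b)/2)[:2],.137],-18.3)
E
```

```text
[ 0.55035468 -0.07622167  0.158     ] [ 0.52962338 -0.1483832   0.158     ] [ 0.53998903 -0.11230243  0.158     ] [array([ 0.53953273, -0.10968865,  0.16003797])]
t 12.03 pos [ 0.4231 -0.0771  0.2454] yaw_y -18.2 q [-25.5 -18.2 119.1   0.   79.   -7.4] tilt z [ 0.001 -0.    -1.   ] shift [ 0.3  12.2  10.85] roll 0.1 (or ±180)
```

Call:
{"op": "arm_command", "data": {
  "moves": [
    [[0,4,0,0],[0.1,8,0,0],[0.1,12.2,2,0],[0.1,12.2,5,0],[0.1,12.2,8,0],[0.1,12.2,10.8,0],[0.1,12.2,10.8,0],[0.1,12.2,10.8,0]]
  ]
}}

```text
time: 13.02
ee_pos: [0.5399, -0.1146, 0.1385]
orientation: [[0.313, 0.95, 0.002], [0.95, -0.313, -0.001], [-0.0, 0.002, -1.0]]
contact_force: [-0.3, 0.2, -0.1]
width: 0.82
grip_force: 0.0
```

Call:
{"op": "arm_command", "data": {
  "moves": [
    [[0,0,0,0],[0,0,0,0],[0,0,0,0],[0,0,0,0],[0,0,0,0],[0,0,0,0]]
  ],
  "jaw": 0.8,
  "force": 20
}}

```text
time: 13.78
ee_pos: [0.5389, -0.1142, 0.1376]
orientation: [[0.313, 0.95, -0.001], [0.95, -0.313, 0.0], [-0.0, -0.001, -1.0]]
contact_force: [-5.6, 0.9, 5.3]
width: 0.108
grip_force: 19.8
```

```bash
python3 - <<'E'
from h import *
plan([.54,-.1124,.137],-18.3)
s=ctrl.read_state(); print(s['contact_force'],s['width'])
# arc in (local x, z) cm from grip angle .18
for t in np.arange(.18,1.75,.14):
    f=lambda t:np.array([-9.5*np.cos(t)+4.4*np.sin(t), -(9.5*np.sin(t)+4.4*np.cos(t))])
    print(round(t,2),(f(t)-f(.18)).round(2))
E
```

```text
t 13.78 pos [ 0.5389 -0.1142  0.1376] yaw_y -18.2 q [-23.8   6.9 107.8  -0.   65.3  -5.5] tilt z [-0.001  0.    -1.   ] shift [0.21 0.05 0.06] roll 0.1 (or ±180)
[-5.60029553  0.88798112  5.29558852] 0.10777348759457758
0.18 [0. 0.]
0.32 [ 0.93 -1.14]
0.46 [ 2.   -2.13]
0.6 [ 3.2  -2.97]
0.74 [ 4.51 -3.63]
0.88 [ 5.9 -4.1]
1.02 [ 7.34 -4.37]
1.16 [ 8.8  -4.44]
1.3 [10.26 -4.3 ]
1.44 [11.68 -3.96]
1.58 [13.05 -3.43]
1.72 [14.32 -2.71]
```

Call:
{"op": "arm_command", "data": {
  "moves": [
    [[0,0.4,-0.6,0],[0,0.9,-1.1,0],[0,2,-2.1,0],[0,3.2,-3,0],[0,4.5,-3.6,0],[0,5.9,-4.1,0],[0,7.3,-4.4,0],[0,7.3,-4.4,0]]
  ]
}}

```text
time: 14.78
ee_pos: [0.6102, -0.1383, 0.1827]
orientation: [[0.313, 0.95, 0.004], [0.95, -0.313, -0.002], [-0.001, 0.004, -1.0]]
contact_force: [-0.7, -2.5, 4.7]
width: 0.107
grip_force: 20.2
```

```bash
python3 - <<'E'
from h import *
plan([.54+.073*.949,-.1124-.073*.314,.181],-18.3)
s=ctrl.read_state(); print(s['contact_force'],s['wrist_torque'],s['width'])
E
```

```text
t 14.78 pos [ 0.6102 -0.1383  0.1827] yaw_y -18.3 q [-23.1  13.3  95.4  -0.   71.   -4.9] tilt z [ 0.004 -0.002 -1.   ] shift [ 0.26 -0.18  0.17] roll 0.0 (or ±180)
[-0.67444725 -2.48388819  4.71282603] [-0.40999648  0.11545178 -0.08562879] 0.10746187916060063
```

Call:
{"op": "arm_command", "data": {
  "moves": [
    [[0,0.7,0,0],[0,1.5,-0.1,0],[0,2.9,0.1,0],[0,4.3,0.4,0],[0,5.7,0.9,0],[0,6.4,1.3,0],[0,6.4,1.3,0],[0,6.4,1.3,0]]
  ]
}}

```text
time: 15.78
ee_pos: [0.6696, -0.1583, 0.1683]
orientation: [[0.313, 0.95, 0.002], [0.95, -0.313, -0.002], [-0.002, 0.002, -1.0]]
contact_force: [0.6, -5.4, 0.6]
width: 0.107
grip_force: 20.2
```

```bash
python3 - <<'E'
from h import *
s=ctrl.read_state(); print(s['contact_force'],s['wrist_torque'],s['width'])
d=cam('scene','s6')
cv2.imwrite('pics/s6b.png',cv2.resize(cv2.imread('pics/s6.png')[80:250,140:320],(635,600),interpolation=cv2.INTER_CUBIC))
E
```

```text
[ 0.55424653 -5.42520995  0.56049643] [-0.90696711  0.0928804  -0.10997828] 0.1074898023738422
```

View pics/s6b.png

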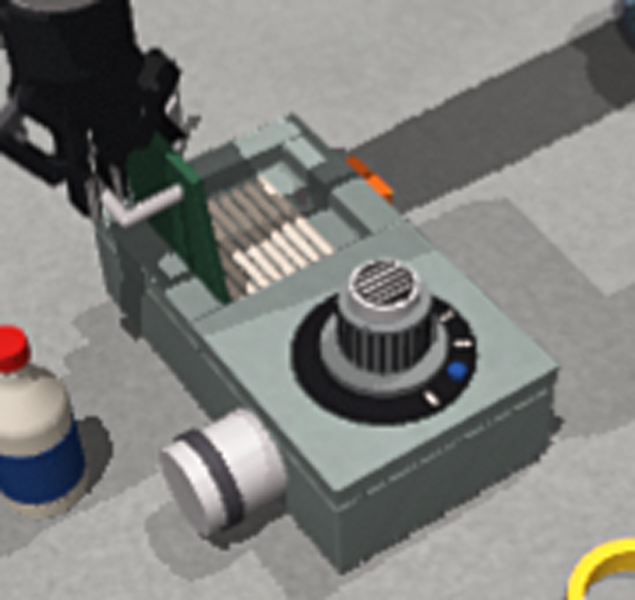

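The cover stands about upright, its handle held on the far side at (150,200). Now I open slightly and rise straight up.

Call:
{"op": "arm_command", "data": {
  "moves": [
    [[0,0,0,0],[0,0,0,0],[0,0,0,0],[0,0,-1.5,0],[0,0,-4,0],[0,0,-8,0],[0,0,-12,0],[0,0,-14,0]]
  ],
  "jaw": 2.4
}}

```text
time: 16.82
ee_pos: [0.67, -0.1572, 0.3123]
orientation: [[0.313, 0.95, 0.004], [0.95, -0.313, -0.002], [-0.0, 0.005, -1.0]]
contact_force: [0.0, -0.7, 0.3]
width: 0.275
grip_force: 0.0
```

Call:
{"op": "arm_command", "data": {
  "moves": [
    [[-4,0,0,0],[-9,0,0,0],[-14,0,0,0],[-18,0,0,0],[-18,0,0,0],[-18,0,0,0]]
  ]
}}

```text
time: 17.58
ee_pos: [0.6129, -0.3275, 0.3077]
orientation: [[0.313, 0.95, -0.001], [0.95, -0.313, 0.001], [0.001, -0.001, -1.0]]
contact_force: [0.3, -0.4, 0.1]
width: 0.281
grip_force: 0.0
```

```bash
python3 - <<'E'
from h import *
s=ctrl.read_state(); print(s['contact_force'],s['ee_pos'],s['time'])
a=cam('top','t7');b=cam('scene','s7')
c=cv2.resize(cv2.imread('pics/s7.png')[80:250,140:320],(400,378),interpolation=cv2.INTER_CUBIC)
w=cv2.resize(cv2.imread('pics/t7.png')[120:310,200:400],(398,378),interpolation=cv2.INTER_CUBIC)
cv2.imwrite('pics/m7.png',np.hstack([c,w]))
E
```

```text
[ 0.250883   -0.35564573  0.05763913] [ 0.61288815 -0.32751435  0.30774959] 17.575
```

View pics/m7.png

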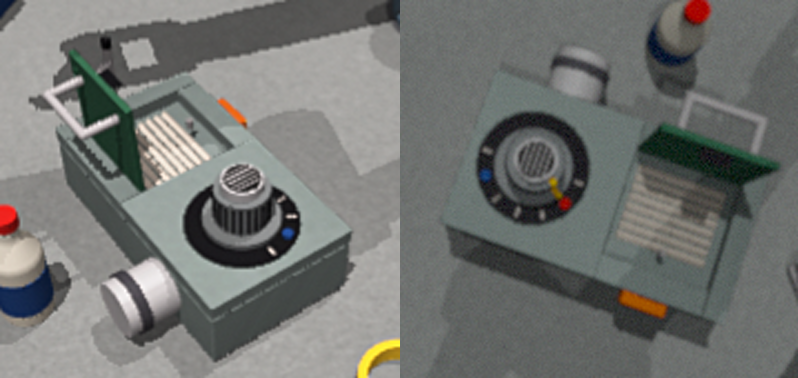

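The robot is clear, the pointer (555,190) is at the red stud, and the cover is upright. One numeric check of the cover angle from the bar at right-panel (690,97)–(765,120).

```bash
python3 - <<'E'
from h import *
d=dict(np.load('t7.npz'))
h=np.array([.6196,-.145]); ex=np.array([.949,-.314])
for t in(1.5,1.57,1.62,1.68):
    z=.096+.095*np.sin(t)+.044*np.cos(t); m=(onplane(d,290/1.99+200,97/1.99+120,z)+onplane(d,365/1.99+200,120/1.99+120,z))/2
    print(t,'bar local x meas',((m[:2]-h)@ex).round(4),'model',round(-.095*np.cos(t)+.044*np.sin(t),4))
# plate points in scene depth: fit plane of green pixels
s=dict(np.load('s7.npz')); c=s['color'].astype(int); g=(c[...,1]>c[...,0]*1.6)&(c[...,1]>c[...,2]*1.15)&(c[...,1]>50)
v,u=np.nonzero(g[80:250,140:320]); X=np.array([bydepth(s,a+140,b+80) for a,b in zip(u,v)]); 
X=X[(abs(X[:,:2]-h)<.12).all(1)&(X[:,2]>.11)&(X[:,2]<.23)]
loc=(X[:,:2]-h)@ex; p=np.polyfit(X[:,2],loc,1); print(len(X),'lean',np.degrees(np.arctan(p[0])))
E
```

```text
1.5 bar local x meas 0.0467 model 0.0372
1.57 bar local x meas 0.0475 model 0.0439
1.62 bar local x meas 0.0482 model 0.0486
1.68 bar local x meas 0.049 model 0.0541
333 lean 0.3285110417051215
```

```bash
python3 -c "
from bench import sign_off
print(sign_off())"
```

```text
the job is handed in; nothing more can be done
None
```

The job is handed in: the ring is at the red stud and the filter cover is released and standing upright (1.58 to 1.65 rad by three checks), with the club head, tape roll and bottle never touched and about 18 s of the 69 s used.

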